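# Turn the pump in the assembly nest so its nozzle points at the index stud

## Robot

A 6-joint arm with a two-finger parallel gripper is mounted at the origin on the work surface. World frame = base frame: x ahead of the robot, y to its left, z up, the work surface at z = 0. Lengths are in m, angles in rad, forces in N, time in s.
With the tool pointing down it reaches from about 0.35 to 0.8 m from the base axis. Payload 7.3 kg.
Tool frame: the origin (TCP) lies between the finger pads; the fingertips stand 25 mm ahead of it and the grasp point (between the pads) lies 6 mm ahead of it (r.tip_extent is the distance from the TCP to the fingertips, in m); z points along the fingers, y is the line along which they close (so a half turn about z gives the same grasp; the last joint's range is limited). The gripper opens to 85 mm and grips with 20 to 120 N. Pads are 22 mm wide; open, the fingers measure 114 mm over their backs; the gripper's body (76 mm by 85 mm) begins 54 mm behind the grasp point. The pads swing forward as they close: fully open they stand 13 mm farther back than shut.
Start: joints at [1.057, 0.342, 1.524, -0, 1.275, -0.146], TCP at [0.189, 0.49, 0.256] pointing down, gripper open.
Joint ranges: [-2.53, 2.53], [-0.77, 2.02], [0.04, 2.7], [-1, 4.14], [0.28, 2.66], [-3.11, 3.11]. Speed limits (rad/s): [2.57, 2.57, 3.14, 3.14, 3.14, 3.14].

## Interface

Orientations are given as a unit quaternion [x, y, z, w].
In Python, from workcell import r, command_gripper, optics gives the robot as it stands. The module is installed in compiled form; this text tells all that it offers. Calls block until the motion is done:
- r.reach(position, orientation): joint-space move of the TCP to a pose.
- r.move_straight(position, orientation=None, speed=0.15, max_force=None): straight line of the TCP; orientation=None keeps the orientation; speed is the mean speed in m/s. With max_force (N) it stops when the force on the tool has changed by that much, and returns True; else False.
- r.movej(angles): joint-space move.
- command_gripper(opening, force=None): finger opening in m; force is the grip in N (None keeps the last); returns when the fingers have stopped.
- r.hold(seconds).
- r.solve_ik(position, orientation): joint angles nearest the present ones, or None.
- r.read_state(): the state.
- optics.get_image(name): name is "side" or "top" or "wrist"; returns (picture, depth): 384x512x3 uint8, red, green, blue; 384x512 float32, m along the optical axis (not along the pixel's ray), 0 where there is no reading.
- optics.camera_model(name): a dict with "K" (3x3 intrinsics, pixels), "k1" (the pictures are not rectified: a ray, as slopes to the right and down, at radius r is drawn at 1 + k1 r^2 times it, then the intrinsics apply), "R" (3x3) and "t" (3): a world point X has camera coordinates R X + t; the wrist camera has in their place "tool_from_camera" (4x4, takes a point from camera to tool coordinates, whose origin is the TCP and whose axes are the flange's). Camera axes: x right, y down, z forward; pixel columns grow to the right and rows downward; lengths in m; the calibration is good to about 2 mm. A picture is of the moment at which its call begins: read the wrist's pose just before it. camera_model takes no time and is no camera call.
A pose or a line that the arm cannot do raises r.PlanningError and nothing moves.
- r.finish_job(): hands the job in; it is judged then, once.
The state is a dict: "time_s": time; "joint_positions": joint angles; "dq": joint speeds; "tau": joint torques, N m; "eef_pos": TCP position; "eef_rot": TCP orientation; "contact_force": force on the tool from outside, world axes, zero at the start; "torque": the same for the moment, N m; "grip_width": finger opening in m; "grip_force": force on a finger pad.
Only numpy, scipy, OpenCV 4.12 (cv2) and the standard library are available. Lean on these libraries where they do the work, as an engineer would, in place of code of your own. Each camera call takes 0.05 s, during which the arm holds its last target. There are 200 camera calls.

## Task

Lift the small pump, the canister with the side nozzle, out of the rack and stand it on the bare bench top to change your grip, because the rack and the nest only leave room for the fingers along their channels. Then stand it in the middle of the assembly nest, flat on its base plate, with the nozzle coming out through the open gap and pointing straight at the little index stud (the other gap is blocked by a tall post). Do not let the pump drop or topple, leave everything else where it is, and let go.

Things in the scene. Friction and masses are not known exactly. Their poses are not given: they have to be found in the camera images.
- pump: the pump: a loose upright aluminium cylinder, 56 mm in diameter, 90 mm high, about 0.45 kg, with one brass nozzle sticking out sideways: 12 mm thick, centre line 20 mm above the underside, end 60 mm from the axis. A flat black bar on top points its way. In one of the rack's two slots, nozzle roughly along it, away from the robot. Origin: centre of the underside; +x along the nozzle, z up
- nozzle (a point): a point on the nozzle's centre line, 50 mm from the pump's axis and 20 mm above its underside
- rack: fixed rack with two parallel slots along its x axis, open on top and at both ends. Floor plate 130 (x) x 147 (y) mm, 6 mm thick (things in it stand at z = 6 mm); three upright walls, 5 mm thick, 130 mm long, tops 96 mm above the bench; slots 65.5 mm wide, centre lines at y = +35 and -35 mm. Origin: on the bench under its centre
- canister: loose plain aluminium canister in the other slot of the rack: same cylinder as the pump (56 x 90 mm) but without a nozzle; leave it. Origin: centre of the underside
- nest: fixed steel nest: base plate 150 (x) x 136 (y) mm, 8 mm thick, and two upright cheeks along x, 110 mm long, 8 mm thick, tops 98 mm above the bench, inner faces at y = +/-32.5 mm; mid-length in each cheek a gap 26 mm wide, open at the top, down to the base plate. Channel open at both x ends. Origin: on the bench under its centre, where the pump's axis belongs
- stud: index stud, the mark: a small low steel stud with a coned top, fixed on the nest's base plate outside one of the two gaps, 18 mm in diameter, 8 mm high (its top 16 mm above the bench), 50 mm from the nest's centre along +y or -y of the nest. Origin: centre of its foot
- post: tall steel post, fixed, 22 mm in diameter, 90 mm high, standing on the nest's base plate outside the other gap and blocking it, 50 mm from the nest's centre. Origin: centre of its foot
- spray_can: loose bystander: steel spray can, 58 mm in diameter, 160 mm high, standing on the bench. Origin: centre of the underside
- jar: loose bystander: glass jar with a lid, 62 mm in diameter, 75 mm high, standing. Origin: centre of the underside
- bearing: loose bystander: steel bearing ring lying flat, 60 mm outside diameter, 17 mm high. Origin: centre of the underside
- flange: loose bystander: dark steel flange, 68 mm in diameter, with a 36 mm hub, 32 mm high in all. Origin: centre of the underside
- coupling: loose bystander: standing pipe coupling, steel foot 44 mm in diameter, 24 mm high, with a thinner brass neck, 50 mm high in all. Origin: centre of the underside
- wrench: loose bystander: steel wrench, 200 mm long, lying at the outer left edge of the work area (+y side). x along it
- screwdriver: loose bystander: screwdriver, 200 mm long, lying at the outer right edge of the work area (-y side). x along it
Mind the look-alikes: they are no part of the job. What is shaped like the rack but green or yellow is not meant. What is shaped like the pump but red is not meant.

How it is judged:
By the outcome, as a careful person would: the job done as asked, in the order asked, and still so for the second after the job is handed in, with the robot touching nothing.
It also fails if it takes over 61 s, if anything falls off the work surface, if the arm or the gripper's body presses on something with over 40 N, if the wrist force passes 120 N, or if a joint passes its speed limit or range.

## Working session

There is one attempt and no reset: what is moved stays moved. The work goes in short steps, each a Python script; the robot and the scene stay as the last script left them, time stands still between calls to the robot, and variables do not carry over. Pictures are saved under pics/ and viewed, at most 10 in all, crops included, and the job is handed in when it is done.

```bash
mkdir -p pics; cat > h.py <<'E'
import numpy as np, cv2
from workcell import r, command_gripper, optics
from scipy.spatial.transform import Rotation as Rot
def und(m,px):
    K=np.array(m["K"]);p=(np.atleast_2d(px)-[K[0,2],K[1,2]])/[K[0,0],K[1,1]]
    q=p.copy()
    for _ in range(20): q=p/(1+m["k1"]*(q**2).sum(1,keepdims=True))
    return np.c_[q,np.ones(len(q))]
def pose(m,st=None):
    "camera->world R,c"
    if "R" in m: R=np.array(m["R"]);return R.T,-R.T@np.array(m["t"])
    T=np.array(m["tool_from_camera"]);Rt=Rot.from_quat(st["eef_rot"]).as_matrix()
    return Rt@T[:3,:3],Rt@T[:3,3]+np.array(st["eef_pos"])
def plane(m,px,z,st=None):
    R,c=pose(m,st);d=und(m,px)@R.T
    return c+d*((z-c[2])/d[:,2])[:,None]
def cloud(m,D,st=None):
    "world xyz per pixel from depth"
    h,w=D.shape;u,v=np.meshgrid(np.arange(w),np.arange(h))
    R,c=pose(m,st);X=und(m,np.c_[u.ravel(),v.ravel()].astype(float))*D.reshape(-1,1)
    return (X@R.T+c).reshape(h,w,3)
def down(yaw):
    "tool z down, tool y (closing) at angle yaw in world"
    y=np.array([np.cos(yaw),np.sin(yaw),0]);z=np.array([0,0,-1.]);x=np.cross(y,z)
    return Rot.from_matrix(np.c_[x,y,z]).as_quat()
E
python3 - <<'E'
from h import *
for n in("top","side"):
    st=r.read_state();I,D=optics.get_image(n);m=optics.camera_model(n)
    cv2.imwrite(f"pics/{n}0.png",cv2.resize(I[:,:,::-1],(800,600),interpolation=cv2.INTER_CUBIC));np.savez(f"{n}0.npz",I=I,D=D)
    print(n,pose(m),m["K"],m["k1"])
print(st["time_s"],optics.camera_model("wrist"))
E
```

```text
top (array([[-0.01352341, -0.98835081,  0.15159086],
       [-0.999733  ,  0.01620547,  0.01647128],
       [-0.018736  , -0.15132763, -0.98830608]]), array([ 0.31261671, -0.02338481,  1.35207698])) [[439.82612685   0.         258.81389879]
 [  0.         439.82612685 193.65975582]
 [  0.           0.           1.        ]] -0.006225921750574058
side (array([[-0.98394585, -0.10728716,  0.14261846],
       [-0.17772896,  0.51644732, -0.83767212],
       [ 0.01621655, -0.84957144, -0.52722423]]), array([0.35962227, 0.95091489, 0.66107003])) [[399.44642218   0.         256.81097313]
 [  0.         399.44642218 196.67486644]
 [  0.           0.           1.        ]] -0.06070879408779149
0.05 {'K': array([[304.83560787,   0.        , 250.68952585],
       [  0.        , 304.83560787, 187.90433354],
       [  0.        ,   0.        ,   1.        ]]), 'k1': 0.026811526201887297, 'tool_from_camera': array([[-3.28799472e-04, -9.58153467e-01, -2.86254826e-01,
         7.23740442e-02],
       [ 9.99999943e-01, -3.35138508e-04, -2.68478634e-05,
        -2.77726184e-04],
       [-7.02106418e-05, -2.86254819e-01,  9.58153523e-01,
        -1.17467506e-01],
       [ 0.00000000e+00,  0.00000000e+00,  0.00000000e+00,
         1.00000000e+00]])}
```

View pics/top0.png

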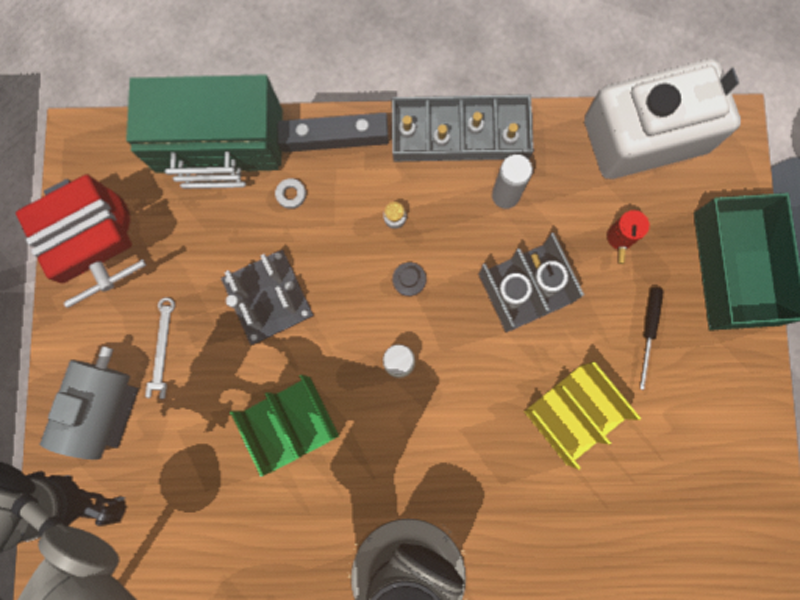

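View pics/side0.png

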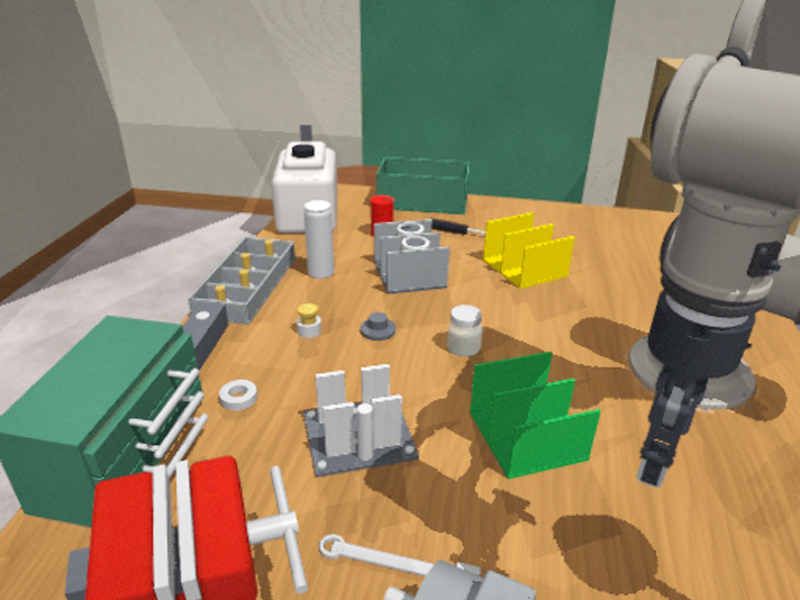

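Top view (800x600): the grey rack is at (532,283), with cylinders at (516,290) and (551,276). A bit of brass shows at (535,265). The nest is at (267,295), its post at (231,300) on the left. The stud isn't visible yet; it should be on the right. The look-alikes are the green rack (285,425), the yellow rack (582,415) and the red pump (630,228), and none of them is meant. The side view shows the same: rack (410,255), nest (360,430), post (365,430). I'll enlarge the rack to decide which cylinder is the pump, and take rough positions.

```bash
python3 - <<'E'
from h import *
d=np.load("top0.npz");I,D=d["I"],d["D"];m=optics.camera_model("top")
a=cv2.resize(I[140:220,295:385,::-1],(450,400),interpolation=cv2.INTER_CUBIC)
b=cv2.resize(I[150:225,135:210,::-1],(400,400),interpolation=cv2.INTER_CUBIC)[:, :340]
cv2.imwrite("pics/crop.png",np.hstack([a,b]))
W=cloud(m,D)
for n,(u,v) in dict(cylL=(516,290),cylR=(551,276),nestc=(267,295),post=(231,300)).items():
    print(n,W[int(v/1.5625),int(u/1.5625)].round(4), plane(m,[[u/1.5625,v/1.5625]],.096).round(4))
# rack footprint: wall tops z .085-.1 
for nm,(r0,r1,c0,c1) in dict(rack=(145,215,300,378),nest=(150,225,135,205)).items():
    w=W[r0:r1,c0:c1].reshape(-1,3)
    for lo,hi in((.088,.102),(.002,.012)):
        q=w[(w[:,2]>lo)&(w[:,2]<hi)]
        print(nm,lo,len(q),cv2.minAreaRect((q[:,:2]*1000).astype(np.float32)))
E
```

```text
cylL [ 0.527  -0.2083  0.0975] [[ 0.5255 -0.2092  0.096 ]]
cylR [ 0.5517 -0.2721  0.1008] [[ 0.5507 -0.2749  0.096 ]]
nestc [0.5404 0.2741 0.0123] [[0.5238 0.2529 0.096 ]]
post [0.5147 0.3212 0.1008] [[0.5154 0.32   0.096 ]]
rack 0.088 889 ((546.0243530273438, -239.7470703125), (129.48394775390625, 147.89419555664062), 23.08558464050293)
rack 0.002 1777 ((561.0691528320312, -250.22409057617188), (243.17556762695312, 219.0896759033203), 88.95616912841797)
nest 0.088 213 ((532.9658813476562, 283.43603515625), (110.85014343261719, 100.1790771484375), 25.09021759033203)
nest 0.002 2389 ((546.5960083007812, 279.3419189453125), (238.1164093017578, 220.2660675048828), 0.15444225072860718)
```

View pics/crop.png

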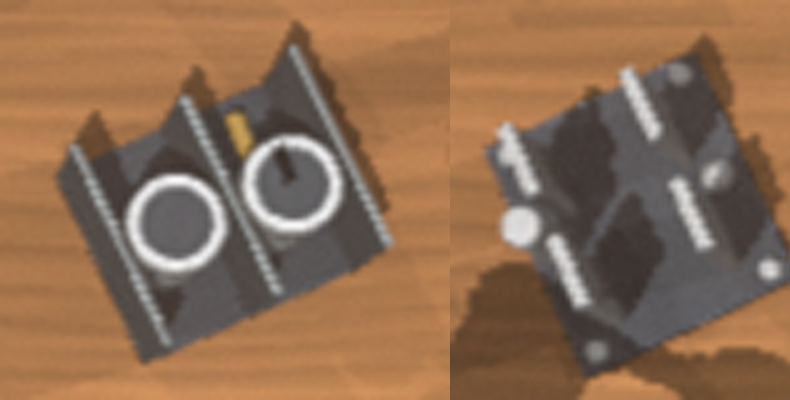

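The top crop shows the brass nozzle at (238,130) and the black bar at (285,165), both on the right-hand cylinder. That makes it the pump. The left cylinder (178,222) is plain, so it's the canister. In the nest crop, the stud is at (720,172) on the right (-y) and the post at (520,228) on the left. Next I'll move the wrist camera over the nest, then the rack, taking two places each.

```bash
cat >> h.py <<'E'
def snap(name,tag):
    st=r.read_state();I,D=optics.get_image(name)
    np.savez(f"{tag}.npz",I=I,D=D,p=st["eef_pos"],q=st["eef_rot"]);return I,D,st
def load(tag):
    d=np.load(f"{tag}.npz");return d["I"],d["D"],dict(eef_pos=d["p"],eef_rot=d["q"])
def tri(rays):
    "least-squares point of (c,d) rays -> X, rms miss"
    A=np.zeros((3,3));b=np.zeros(3)
    for c,d in rays:
        d=d/np.linalg.norm(d);P=np.eye(3)-np.outer(d,d);A+=P;b+=P@c
    X=np.linalg.solve(A,b)
    return X,max(np.linalg.norm(np.cross(X-c,d/np.linalg.norm(d))) for c,d in rays)
def ray(m,px,st):
    R,c=pose(m,st);return c,(und(m,[px])@R.T)[0]
E
python3 - <<'E'
from h import *
def go(xy,z,yaw,off):
    x=np.array([-np.sin(yaw),np.cos(yaw)]);p=np.array(xy)+off*x
    r.reach([*p,z],down(yaw))
for nm,xy,yaw in(("nest",(.536,.275),np.radians(25)),("rack",(.551,-.274),np.radians(23))):
    ok=[r.solve_ik([*xy,.30],down(yaw+k*np.pi)) for k in(0,1)];print(nm,[None if o is None else np.round(o,2) for o in ok])
    for i,off in enumerate((.0,.07)):
        go(xy,.30,yaw,off);r.hold(.2);I,D,st=snap("wrist",f"{nm}{i}");print(st["time_s"],np.round(st["joint_positions"],2))
A=[cv2.resize(load(t)[0][:,:,::-1],(400,300),interpolation=cv2.INTER_AREA) for t in("nest0","nest1","rack0","rack1")]
cv2.imwrite("pics/w.png",np.vstack([np.hstack(A[:2]),np.hstack(A[2:])]))
E
```

```text
nest [array([ 0.35,  0.46,  1.22, -0.  ,  1.46, -0.09]), array([ 0.35,  0.46,  1.22, -0.  ,  1.46,  3.05])]
1.8167 [ 0.35  0.46  1.22  0.    1.46 -0.09]
2.45 [ 0.46  0.47  1.2  -0.    1.47  0.03]
rack [array([-0.59,  0.49,  1.18, -0.  ,  1.48, -0.99]), array([-0.59,  0.49,  1.18, -0.  ,  1.48,  2.15])]
4.9 [-0.58  0.49  1.18  0.    1.48 -0.99]
5.5333 [-0.52  0.39  1.34 -0.    1.42 -0.92]
```

View pics/w.png

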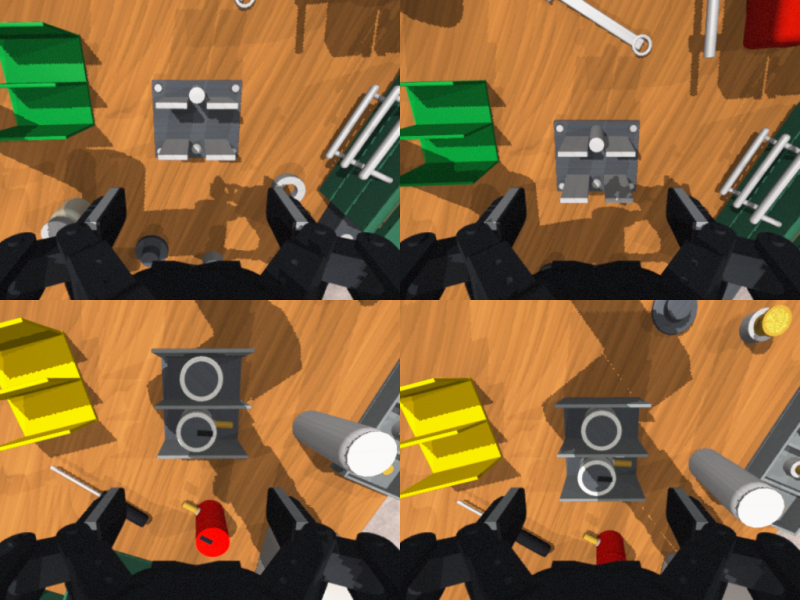

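The tiles show the nest at (197,120) with the post (196,95) and stud (196,150). In the rack tile the pump is at (196,433) with its brass nozzle (223,425) and black bar (203,433), and the canister is at (201,380). Next I'll measure the pump ring, bar and nozzle, the cheek tops, the post and the stud.

```bash
cat >> h.py <<'E'
mw=optics.camera_model("wrist")
def pump_view(tag,guess,ztop):
    "ring ellipse centre px, bar angle, brass points at height"
    I,D,st=load(tag);W=cloud(mw,D,st);hsv=cv2.cvtColor(I,cv2.COLOR_RGB2HSV)
    dist=np.hypot(W[...,0]-guess[0],W[...,1]-guess[1])
    top=((abs(W[...,2]-ztop)<.012)&(dist<.032)).astype(np.uint8)
    n,L,S,_=cv2.connectedComponentsWithStats(cv2.morphologyEx(top,cv2.MORPH_OPEN,np.ones((3,3),np.uint8)))
    k=1+S[1:,4].argmax();c=max(cv2.findContours((L==k).astype(np.uint8),0,1)[0],key=cv2.contourArea)
    e=cv2.fitEllipse(cv2.convexHull(c));z=np.median(W[...,2][L==k])
    C=plane(mw,[e[0]],ztop,st)[0]
    in_=(L==k)&(dist<.024);V=hsv[...,2];bar=in_&(V<.55*np.median(V[in_]))
    v,u=np.nonzero(bar);B=plane(mw,np.c_[u,v].astype(float),ztop,st)[:,:2]
    brass=(hsv[...,0]>12)&(hsv[...,0]<32)&(hsv[...,1]>110)&(W[...,2]>ztop-.085)&(W[...,2]<ztop-.052)&(dist<.072)&(dist>.03)
    N=W[brass]
    return e,C,z,S[k,4],B,N,st
def ang(P):
    P=P-P.mean(0);w,v=np.linalg.eigh(P.T@P);a=np.degrees(np.arctan2(*v[::-1,1]));return a
E
python3 - <<'E'
from h import *
rays=[]
for t in("rack0","rack1"):
    e,C,z,n,B,N,st=pump_view(t,(.551,-.274),.096);rays.append(ray(mw,e[0],st))
    print(t,"ell",np.round(e[0],1),np.round(e[1],1),"C",C.round(4),"zdepth",z.round(4),n,"bar",len(B),B.mean(0).round(4),"bar ang",ang(B).round(1),
     "brass",len(N),N.mean(0).round(4),N[:,2].max().round(4),"dir",np.degrees(np.arctan2(*(N.mean(0)[:2]-C[:2])[::-1])).round(1),ang(N[:,:2]).round(1))
print("pump top tri",tri(rays))
for t,z0,z1,g in(("nest0",.088,.106,(.536,.275)),("nest1",.088,.106,(.536,.275)),("rack0",.086,.104,(.546,-.24)),("rack1",.086,.104,(.546,-.24))):
    I,D,st=load(t);W=cloud(mw,D,st);d=np.hypot(W[...,0]-g[0],W[...,1]-g[1])<.13
    M=((W[...,2]>z0)&(W[...,2]<z1)&d).astype(np.uint8);n,L,S,c=cv2.connectedComponentsWithStats(M)
    for k in range(1,n):
        if S[k,4]<40:continue
        q=W[L==k];rc=cv2.minAreaRect((q[:,:2]*1000).astype(np.float32));print(t,S[k,4],"px",c[k].round(1),"c",np.round(rc[0],1),"size",np.round(rc[1],1),round(rc[2],1),"z",np.median(q[:,2]).round(4))
    if t[0]=="n":
        s=W[(abs(W[...,2]-.014)<.006)&(np.hypot(W[...,0]-.555,W[...,1]-.23)<.03)];print("stud",len(s),s[:,:2].mean(0).round(4),s[:,2].max())
I,D,st=load("rack0");W=cloud(mw,D,st);q=W[(W[...,2]>.145)&(W[...,2]<.175)];print("can",len(q),np.median(q,0).round(3))
E
```

```text
rack0 ell [250.7 167.7] [51.4 51.9] C [ 0.5519 -0.2742  0.096 ] zdepth 0.0963 2100 bar 115 [ 0.5639 -0.2722] bar ang -159.5 brass 200 [ 0.5923 -0.2612  0.0305] 0.0421 dir 17.8 -151.5
rack1 ell [251.3 225.4] [48.3 48.7] C [ 0.5513 -0.273   0.096 ] zdepth 0.0962 1855 bar 107 [ 0.5637 -0.2724] bar ang -161.6 brass 188 [ 0.5912 -0.2605  0.0302] 0.0392 dir 17.4 -156.4
pump top tri (array([ 0.55243061, -0.27552276,  0.08970252]), np.float64(1.996278250104045e-05))
nest0 353 px [251.5 121. ] c [515.8 320. ] size [20.8 20.8] 70.1 z 0.0976
nest0 362 px [219. 134.] c [490.7 293.6] size [41.8  7.9] 24.9 z 0.0975
nest0 354 px [283.7 134.1] c [552.2 322.2] size [41.8  7.6] 24.9 z 0.0976
nest0 354 px [221.  199.4] c [521.1 227.5] size [41.4  8.7] 23.6 z 0.0973
nest0 361 px [281.5 199.7] c [582.8 256. ] size [41.5  8.6] 25.2 z 0.0974
stud 391 [0.5535 0.2358] 0.019744701251301566
nest1 311 px [251.1 183.6] c [515.4 320.6] size [20.6 20.6] 69.3 z 0.0975
nest1 339 px [220.6 195. ] c [490.4 294.1] size [41.1  7.7] 25.1 z 0.0973
nest1 337 px [281.5 195.1] c [551.7 322.4] size [41.   7.5] 25.0 z 0.0973
n
[... 221 characters left out ...]
 [ 519.9 -175.6] size [129.5   5.2] 23.2 z 0.0956
rack0 2460 px [257.  100.2] c [ 530.7 -207.9] size [55.1 54.4] 23.1 z 0.0964
rack0 651 px [258. 136.] c [ 546.3 -240.2] size [129.2   5.3] 23.4 z 0.0955
rack0 2090 px [250.7 167.8] c [ 552.2 -275.4] size [55.3 55.4] 23.7 z 0.0963
rack0 763 px [256.5 198.8] c [ 574.4 -304.8] size [128.6   6.1] 23.0 z 0.0951
rack1 698 px [257.  134.4] c [ 519.2 -175.2] size [128.8   5.3] 23.2 z 0.0955
rack1 2094 px [257.1 165.9] c [ 530.8 -207.4] size [55.1 55.1] 21.9 z 0.0962
rack1 779 px [260.1 197.1] c [ 546.6 -239.5] size [129.5   5.4] 22.9 z 0.095
rack1 2697 px [253.3 234.6] c [ 561.9 -277.2] size [129.1  67.4] 23.7 z 0.0959
can 4148 [ 0.736 -0.211  0.159]
```

The measurements hold up. The pump top is at z 0.096, axis (0.552,-0.2748), nozzle about 19.5°. The nest centre is (0.5366,0.2748) at yaw 24.9°, so the stud lies at -65.1°. Now I'll grasp the pump, stand it on the bench and look again.

```bash
python3 - <<'E'
from h import *
d=np.load("top0.npz");W=cloud(optics.camera_model("top"),d["D"]);q=W[(W[...,2]>.012)&(W[...,2]<.3)]
best=max(((np.hypot(q[:,0]-x,q[:,1]-y).min(),x,y) for x in np.arange(.42,.56,.01) for y in np.arange(-.16,.0,.01)))
print("site",best);assert best[0]>.085
_,bx,by=best;rad=np.radians;y1=rad(23.2);y2=y1+rad(-65.1-19.5);P=(.552,-.2748)
r.reach([*P,.20],down(y1));r.move_straight([*P,.072],speed=.12)
print("down",r.read_state()["contact_force"])
command_gripper(.04,50);s=r.read_state();print("grip",s["grip_width"],s["grip_force"])
r.move_straight([*P,.24],speed=.12);s=r.read_state();print("lift",s["grip_width"],s["grip_force"],s["contact_force"])
if s["grip_width"]>.05:
    r.reach([bx,by,.20],down(y2));r.move_straight([bx,by,.084],speed=.12);r.hold(.2)
    print("touch",r.move_straight([bx,by,.063],speed=.03,max_force=4));s=r.read_state();print(s["eef_pos"],s["contact_force"])
    I,D,_=snap("side","side1");cv2.imwrite("pics/side1.png",I[120:300,:, ::-1]);print(s["time_s"])
E
```

```text
site (np.float64(0.09325902101762003), np.float64(0.42), np.float64(-0.10999999999999996))
down [-0.08974431  0.81884899  0.45762119]
grip 0.05503794087872121 53.418402671813965
lift 0.055041623745456784 53.362029790878296 [-0.40061568 -0.74138738 -2.73588008]
touch True
[ 0.41990646 -0.10993969  0.06680264] [-0.56275739  0.50174848  5.68085831]
12.6333
```

View pics/side1.png

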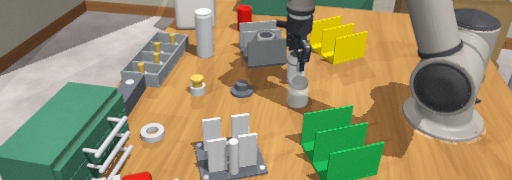

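The side crop shows the gripper at (300,30) holding the pump behind the jar (298,92). The canister is still in the rack (265,35). Contact came at TCP z 0.0668, where 0.066 was expected, so the pump is standing on the bench. I'll release it, back off and measure it.

```bash
python3 - <<'E'
from h import *
rad=np.radians;s=r.read_state();p=s["eef_pos"]
r.move_straight([p[0],p[1],.0662],speed=.02,max_force=8)
command_gripper(.085);r.hold(.2);r.move_straight([p[0],p[1],.2],speed=.15)
yaw=rad(24.9);x=np.array([-np.sin(yaw),np.cos(yaw)]);rays=[]
for i,off in enumerate((.0,.07)):
    r.reach([*(p[:2]+off*x),.30],down(yaw));r.hold(.2);snap("wrist",f"bench{i}")
    e,C,z,n,B,N,st=pump_view(f"bench{i}",p[:2],.090);rays.append(ray(mw,e[0],st))
    bo=B.mean(0)-C[:2];dn=N.mean(0)-C
    print("ell",np.round(e[0],1),"C",C.round(4),z.round(4),n,"bar",len(B),bo.round(4),ang(B).round(1),np.degrees(np.arctan2(bo[1],bo[0])).round(1),
     "brass",len(N),N.mean(0).round(4),np.degrees(np.arctan2(dn[1],dn[0])).round(1),ang(N[:,:2]).round(1))
print(tri(rays),r.read_state()["time_s"],r.read_state()["joint_positions"])
A=[load(f"bench{i}")[0][:,:,::-1] for i in(0,1)]
cv2.imwrite("pics/b.png",np.hstack([cv2.resize(a,(400,300)) for a in A]))
E
```

```text
ell [250.3 164.6] C [ 0.419  -0.1082  0.09  ] 0.0903 2042 bar 105 [ 0.0059 -0.0125] 113.7 -64.6 brass 62 [ 0.4421 -0.1592  0.0244] -65.7 -158.7
ell [250.1 221.8] C [ 0.4184 -0.107   0.09  ] 0.0902 1793 bar 95 [ 0.0065 -0.0132] 114.2 -63.6 brass 0 [nan nan nan] nan 90.0
(array([ 0.41953208, -0.10940941,  0.0837749 ]), np.float64(2.2454731636070815e-05)) 16.8167 [-3.15152499e-01  5.96880022e-02  1.76343913e+00 -1.21570711e-04
  1.31855097e+00 -7.48652654e-01]<stdin>:9: RuntimeWarning: Mean of empty slice.
  ret = um.true_divide(
<stdin>:11: RuntimeWarning: Mean of empty slice.
h.py:56: RuntimeWarning: Mean of empty slice.
  P=P-P.mean(0);w,v=np.linalg.eigh(P.T@P);a=np.degrees(np.arctan2(*v[::-1,1]));return a
```

View pics/b.png

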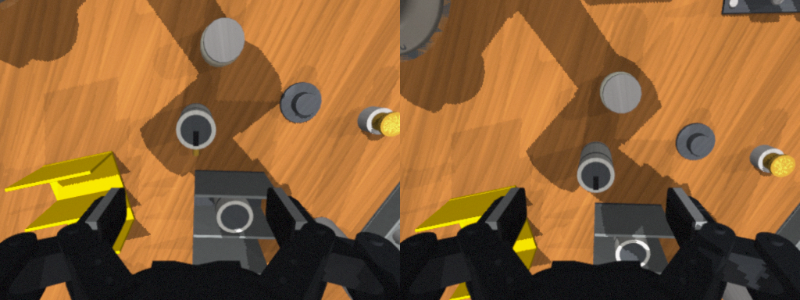

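The tiles show the pump standing on the bench at (196,128), its black bar at (196,138) pointing down the image, away from the jar (222,42). The nozzle is hidden under the rim. For a clean angle I'll take one view from the side, and I'll cast the cheek centres by the same ray method so that both biases match.

```bash
python3 - <<'E'
from h import *
rad=np.radians
for t,px in(("nest0",[[219,134],[283.7,134.1],[221,199.4],[281.5,199.7]]),("nest1",[[220.6,195],[281.5,195.1],[222.6,254.2],[279.1,254.2]])):
    I,D,st=load(t);Q=plane(mw,np.array(px,float),.098,st)[:,:2];print(t,"centre",Q.mean(0).round(4),[np.degrees(np.arctan2(*(Q[i+1]-Q[i])[::-1])).round(1) for i in(0,2)])
r.reach([.419,-.109,.28],down(rad(-65.1)));r.hold(.2);I,D,st=snap("wrist","b2")
e,C,z,n,B,N,st=pump_view("b2",(.419,-.109),.090);print("C",C.round(4),"bar",ang(B).round(1),(B.mean(0)-C[:2]).round(4))
W=cloud(mw,D,st);hsv=cv2.cvtColor(I,cv2.COLOR_RGB2HSV)
n_=np.array([np.cos(rad(-65)),np.sin(rad(-65))]);rel=W[...,:2]-C[:2];al=rel@n_;pe=rel@np.array([-n_[1],n_[0]])
M=(W[...,2]>.012)&(W[...,2]<.034)&(al>.03)&(al<.066)&(abs(pe)<.02)
N=W[M];print(len(N),N.mean(0).round(4),al[M].max().round(4))
for lo,hi in((.033,.042),(.042,.050),(.050,.060)):
    k=M&(al>lo)&(al<hi)&(W[...,2]>.021);print(lo,hi,k.sum(),pe[k].mean().round(4),pe[k].min().round(4),pe[k].max().round(4),W[k][:,2].max().round(4))
v,u=[int(x) for x in(e[0][1],e[0][0])]
cv2.imwrite("pics/b2.png",cv2.resize(I[v-60:v+60,u-70:u+90,::-1],(640,480),interpolation=cv2.INTER_CUBIC));print(e[0])
E
```

```text
nest0 centre [0.5363 0.2757] [np.float64(25.0), np.float64(24.8)]
nest1 centre [0.5357 0.2765] [np.float64(24.8), np.float64(24.9)]
C [ 0.4207 -0.1094  0.09  ] bar 113.4 [ 0.0031 -0.0119]
213 [ 0.4394 -0.1506  0.0246] 0.06
0.033 0.042 61 -0.0006 -0.006 0.0042 0.0266
0.042 0.05 56 -0.0006 -0.0059 0.0043 0.027
0.05 0.06 72 -0.0005 -0.006 0.0042 0.0271
(251.73284912109375, 168.57745361328125)
```

View pics/b2.png

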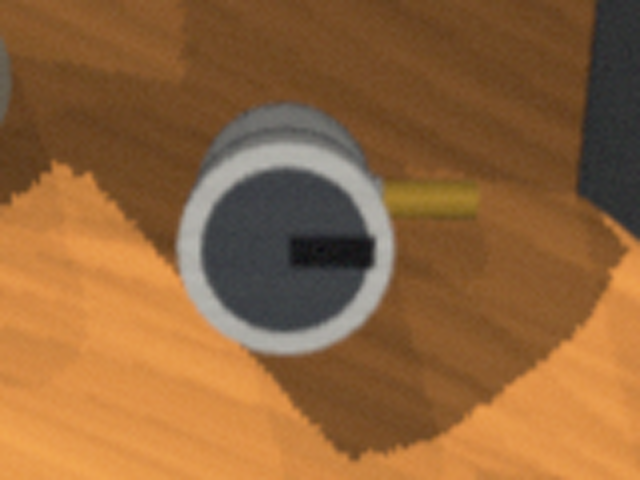

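The crop shows the brass nozzle clear at (385–478,199) and the bar at (290–375,251), both pointing right. That gives about -65.5°. Comparing the two yaws shows a bias of about 1.4 mm along tool x. Corrected, the pump is at (0.4196,-0.1095) and the nest centre at (0.5368,0.2745). I'll regrip across the nozzle and place the pump.

```bash
python3 - <<'E'
from h import *
rad=np.radians;T=(.4196,-.1095);N=(.5368,.2745);g=down(rad(24.5));q=down(rad(24.9))
r.reach([*T,.20],g);r.move_straight([*T,.066],speed=.12)
command_gripper(.04,50);s=r.read_state();print("grip",s["grip_width"],s["grip_force"],s["contact_force"])
r.move_straight([*T,.22],speed=.15);s=r.read_state();print("lift",s["grip_width"],s["grip_force"])
assert s["grip_width"]>.05
r.reach([*N,.22],q);r.hold(.3)
b=r.move_straight([*N,.086],speed=.08,max_force=6);s=r.read_state();print("enter blocked:",b,s["eef_pos"],s["contact_force"])
if not b:
    r.hold(.2);b=r.move_straight([*N,.071],speed=.025,max_force=4);s=r.read_state();print("touch",b,s["eef_pos"],s["contact_force"],s["torque"])
I,D,_=snap("side","side2");cv2.imwrite("pics/side2.png",cv2.resize(I[220:330,170:310,::-1],(560,440)));print(s["time_s"])
E
```

```text
grip 0.05489571333011652 51.94291055202484 [-1.59577548 -0.01311385  4.90438388]
lift 0.05524030994214666 53.38064968585968
enter blocked: False [0.53708619 0.27462145 0.08652145] [-0.51736906  0.23020473 -3.25223142]
touch True [0.53674955 0.27449445 0.07472315] [-0.41025809 -0.33603294  4.78318237] [ 0.02070109  0.04583598 -0.02149562]
26.8917
```

View pics/side2.png

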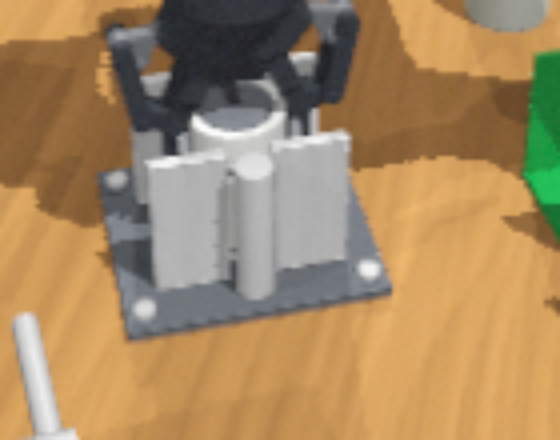

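The crop shows the pump (238,110) between the cheeks and down in the channel. The post is at (255,225), on the side away from the nozzle. Contact came at TCP z 0.0747, where 0.074 was expected, so the pump is seated. I'll let go, back off and check.

```bash
python3 - <<'E'
from h import *
rad=np.radians;N=np.array([.5368,.2745])
r.move_straight([*N,.0741],speed=.02,max_force=8)
command_gripper(.085);r.hold(.2);r.move_straight([*N,.22],speed=.12)
for t,yaw in(("f0",24.9),("f1",-65.1)):
    r.reach([*N,.29],down(rad(yaw)));r.hold(.2);I,D,st=snap("wrist",t)
    e,C,z,n,B,Nn,st=pump_view(t,N,.098);x=pose(mw,st)[0]
    tx=np.array([-np.sin(rad(yaw)),np.cos(rad(yaw))]);print(t,"C corr",(C[:2]-.0014*tx).round(4),z.round(4),n,"bar",ang(B).round(1))
    W=cloud(mw,D,st);nd=np.array([np.cos(rad(-65.1)),np.sin(rad(-65.1))]);rel=W[...,:2]-C[:2];al=rel@nd;pe=rel@np.array([-nd[1],nd[0]])
    for lo,hi in((.036,.046),(.046,.06)):
        k=(W[...,2]>.028)&(W[...,2]<.044)&(al>lo)&(al<hi)&(abs(pe)<.0125);print(lo,k.sum(),pe[k].mean().round(4) if k.any() else None)
    v,u=int(e[0][1]),int(e[0][0]);cv2.imwrite(f"{t}.png",cv2.resize(I[v-55:v+55,u-65:u+65,::-1],(400,340),interpolation=cv2.INTER_CUBIC))
cv2.imwrite("pics/f.png",np.hstack([cv2.imread("f0.png"),cv2.imread("f1.png")]));print(r.read_state()["time_s"])
E
```

```text
f0 C corr [0.5366 0.2741] 0.0983 2278 bar 115.2
0.036 0 None
0.046 61 0.0008
f1 C corr [0.5366 0.2742] 0.0982 2251 bar 115.7
0.036 46 -0.0024
0.046 97 -0.0006
31.45
```

View pics/f.png

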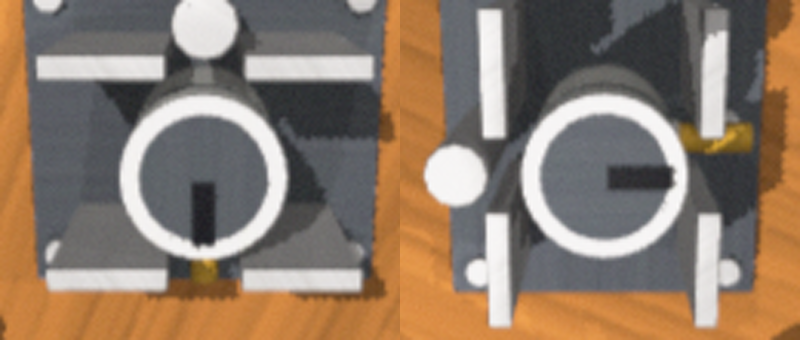

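Both views show the pump upright and flat. Its centre is within 0.5 mm of the nest's, and the nozzle comes out of the open gap ((204,270) on the left, (715,138) on the right), within about 1° of the stud line. The post is on the opposite side.

```bash
python3 -c "
from h import *
print(r.finish_job())"
```

```text
the job is handed in; nothing more can be done
None
```

The pump stands flat in the middle of the nest, with its nozzle through the open gap and pointing at the index stud; I let go and handed the job in at about 31 s of the 61 s allowed.

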